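Set the centrifuge speed by fingertip and start the spin

TASK

The urine tubes are loaded and the centrifuge's lid is latched. With a fingertip against the knurled rim of the speed dial (the left one of the two), rub it round, never pinching it between the fingers, until its white pointer line clicks in at the yellow dot; then gently press the green start button right down and let it come up again. Leave the timer dial, the red stop button and everything else on the bench as they are.

Things in the scene. Friction and masses are not known exactly. Their poses are not given: they have to be found in the camera images.
- centrifuge: Off-white bench centrifuge, fixed, 320 (x) x 280 (y) mm. Origin under its centre on the bench; +x to its back, +y to its left as the operator sees it. Control ledge flat, 120 mm high, x -160 to -54 mm: speed dial at (-105, 78), timer dial (-105, -78), start button (-128, 0), stop button (-74, 0) mm. Behind it the latched clear lid, up to 177 mm high.
- dial_top (a point): Centre of the speed dial's top, on its vertical axis, 28 mm above the ledge. Black knob with a white pointer line; its finely knurled upright rim has a radius of 30 mm and stands from 2 to 26 mm above the ledge; the smooth cap inside it, of 25.5 mm radius, is 2 mm higher.
- dial (a joint): Speed dial's angle in rad, growing clockwise seen from above. Clicks every 0.524 rad (30 deg) at 0, +-0.524, ...; starts in (or dropping into) the click at 0 or 0.524; end stops -2.25 and 2.77. About 0.055 N m (1.8 N at the rim) takes it out of a click; let go past half-way it snaps into the next click by itself.
- dial_aim (a point): The point of the printed scale, 41 mm from the dial's axis and 2 mm above the ledge, at which the dial's pointer line points; it goes round with the dial.
- yellow_dot: Flat yellow sticker, 14 mm diameter, on the scale 41 mm from the speed dial's axis, exactly at a click: 45 deg left or right of the direction from the dial to the centrifuge's back, so one or two clicks from the pointer's start, either way round. Origin at its centre.
- blue_dot: Flat blue sticker of the same size at the other of the two places (the speed for blood; not wanted here).
- start_top (a point): Centre of the top of the green start button: 24 mm diameter, in a grey collar of 40 mm diameter that stands 12 mm above the ledge; the button's top stands 22 mm above the ledge and moves straight down 6 mm.
- start (a joint): Travel of the start button in m: 0 up, 0.006 fully down. Spring: 1.5 N to begin, 5 N fully down; it comes back up by itself.
- stop (a joint): Travel of the red stop button, the same kind, 54 mm behind the start button (towards the lid). Not to be pressed.
- timer_aim (a point): The point of the timer's scale, 41 mm from its axis, to which the timer dial points. The timer dial (the right one, same knob as the speed dial, finer scale) is not to be turned.
- pill_bottle: Bystander: white pill bottle, 42 mm diameter, 82 mm tall, loose. Origin at the centre of its underside.
- specimen_jar: Bystander: clear specimen jar with an orange lid, 60 mm diameter, 70 mm tall, loose. Origin at the centre of its underside.
- tip_box: Bystander: closed purple pipette-tip box, 60 x 85 x 50 mm, loose. Origin at the centre of its underside.
- mortar: Bystander: white porcelain mortar, 108 mm across the rim, 60 mm tall, its pestle standing in it up to about 90 mm, loose. Origin at the centre of its underside.
- tube_rack: Bystander: blue tube rack, 65 x 130 x 55 mm, with four capped sample tubes up to 98 mm tall, loose. Origin at the centre of its underside.
- wash_bottle: Bystander: red wash bottle with a white cap, 60 mm diameter, 165 mm tall, loose. Origin at the centre of its underside.
- carton: Bystander: white medicine carton with a blue band, 55 x 120 x 45 mm, loose. Origin at the centre of its underside.

How it is judged:
By the outcome, as a careful person would: the job done as asked, in the order asked, and still so for the second after the job is handed in, with the robot touching nothing.
It also fails if it takes over 40 s, if anything falls off the work surface, if the arm or the gripper's body presses on something with over 40 N, if the wrist force passes 120 N, or if a joint passes its speed limit or range.

ROBOT

A 6-joint arm with a two-finger parallel gripper is mounted at the origin on the work surface. World frame = base frame: x ahead of the robot, y to its left, z up, the work surface at z = 0. Lengths are in m, angles in rad, forces in N, time in s.
With the tool pointing down it reaches from about 0.35 to 0.95 m from the base axis. Payload 17.4 kg.
Tool frame: the origin (TCP) lies at the very end of the fingers, on their centre line; the grasp point (between the pads) lies 19 mm behind it; z points along the fingers, y is the line along which they close (so a half turn about z gives the same grasp; the last joint's range is limited). The gripper opens to 93 mm and grips with 3 to 60 N. Pads are 15 mm wide; open, the fingers measure 128 mm over their backs; the gripper's body (75 mm by 188 mm) begins 65 mm behind the grasp point.
Start: joints at [1.301, 0.116, 1.442, -0, 1.584, -0.038], TCP at [0.155, 0.657, 0.219] pointing down, gripper open.
Joint ranges: [-2.83, 2.83], [-0.83, 2.19], [0.07, 2.5], [-1.14, 4.28], [0.01, 3], [-2.97, 2.97]. Speed limits (rad/s): [1.89, 1.89, 2.22, 3.14, 3.14, 3.14].

INTERFACE

Orientations are given as [roll, pitch, yaw] about the fixed x, y, z axes, in that order (R = Rz(yaw) Ry(pitch) Rx(roll)).
In Python, from bench import r, viewer, hand_in gives the robot as it stands.
- The arm moves only by the tool carry_out, never from a script. Its argument "rows" is a list of rows, each an object with "delta_pos": the shift along the tool's x, y, z in units of 25 mm (1.0 is 25 mm), a list of three; "yaw": the turn about the tool's z in units of 5 degrees (1.0 is 5 degrees); "jaw": the opening in per cent of the stroke, from 0 (shut) to 100 (fully open). A call has 1 to 12 rows; each row shifts and turns the commanded pose from where the row before left it, along the tool's axes as they then stand; what a row does not reach is not made up. A row lasts 1/8 s, in which the tool goes at most 62.5 mm and 10.7 degrees, less where a joint would pass 70% of its speed; a pose out of reach is approached as far as the arm can. A call is refused whole if a number of a shift passes 1 or a number of a turn 1, either way. A call with a gripper value outside its range is refused whole. The fingers move at their own pace and stop on an object; the grip force is fixed at half the most. Time passes only in rows, so rows that do not move let the fingers close. It gives the time, the measured TCP pose, the force, the opening and the grip force at its end, in the units of the state.
- r.get_state(): the state, without advancing time (a new reading comes with each control period).
- viewer.get_image(name): name is "scene" or "top" or "wrist"; returns the picture (400x640x3 uint8, blue, green, red); there is no depth.
- viewer.camera_params(name): a dict with "fx", "fy", "cx", "cy" (pixels), "eye" and "rotation" of the camera in the world. Camera axes: x right, y down, z forward; pixel columns grow to the right and rows downward; lengths in m; the calibration is good to about 2 mm. The wrist camera is an equidistant fisheye: a pixel r from the principal point sees the ray r / f radians off the axis. A picture is of the moment at which its call begins: read the wrist's pose just before it. camera_params takes no time and is no camera call; for the wrist camera it gives the pose at the moment of the call.
- hand_in(): hands the job in; it is judged then, once.
The state is a dict: "time": time; "qpos": joint angles; "qvel": joint speeds; "joint_efforts": joint torques, N m; "tool_pos": TCP position; "eef_rot": TCP orientation; "contact_force": force on the tool from outside, world axes, zero at the start; "wrist_torque": the same for the moment, N m; "gripper_width": opening from 0.0 (shut) to 1.0 (fully open); "gripper_force": force on a finger pad.
Only numpy, scipy, OpenCV 4.12 (cv2) and the standard library are available. Lean on these libraries where they do the work, as an engineer would, in place of code of your own. Each camera call takes 0.05 s, during which the arm holds its last target. There are 200 camera calls.

## Working session

There is one attempt and no reset: what is moved stays moved. The work goes in short steps, Python scripts to look and compute and a tool call to move; the robot and the scene stay as the last step left them, time stands still between calls to the robot, and variables do not carry over. Pictures are saved under pics/ and viewed, at most 10 in all, crops included, and the job is handed in when it is done.

Besides the shell and the picture viewer there is one more tool, called after "Emit:" as name(argument=value, ...), one argument or row to a line, values as JSON. carry_out: Moves the arm, as the interface text tells. Its arguments: {"type":"object","properties":{"rows":{"type":"array","items":{"type":"object","properties":{"delta_pos":{"type":"array","items":{"type":"number"}},"yaw":{"type":"number"},"jaw":{"type":"number"}}}}},"required":["rows"]}

```bash
mkdir -p pics; python3 - <<'E'
from bench import r, viewer
import cv2
s=r.get_state(); print(s)
for n in("top","scene"):
    cv2.imwrite(f"pics/{n}0.png",viewer.get_image(n)); print(n,viewer.camera_params(n))
E
```

```text
{'time': 0.0, 'qpos': array([ 1.30116493e+00,  1.16491173e-01,  1.44226303e+00, -5.59982294e-05,
        1.58401742e+00, -3.78036822e-02]), 'qvel': array([-4.96737961e-04,  4.53440574e-04, -6.76027905e-05, -7.52594575e-04,
        1.90338950e-03,  6.58108224e-04]), 'joint_efforts': array([-8.60257642e-04, -7.21253729e+01, -6.22623539e+01,  7.78973219e-02,
        2.36221415e-02, -5.67367124e-05]), 'tool_pos': array([0.15505743, 0.65673345, 0.21790308]), 'eef_rot': array([-3.14041241e+00,  1.13954003e-05,  2.90976424e+00]), 'contact_force': array([-0.58559606, -0.80828039, -0.49995961]), 'wrist_torque': array([0.0065726 , 0.00503449, 0.0397884 ]), 'gripper_force': 0.0, 'gripper_width': 0.999394279465363}
top {'fx': 379.69967508169384, 'fy': 379.69967508169384, 'cx': 312.68854118813493, 'cy': 199.9309570979096, 'eye': array([ 0.25850825, -0.02412274,  1.32488161]), 'rotation': array([-2.91641162,  0.0043134 , -1.54781725])}
scene {'fx': 381.333985714933, 'fy': 381.333985714933, 'cx': 323.61690454091473, 'cy': 198.8418692910838, 'eye': array([1.26426992, 0.84086358, 0.83726456]), 'rotation': array([-2.15390481,  0.02479317,  2.41077523])}
```

View pics/top0.png

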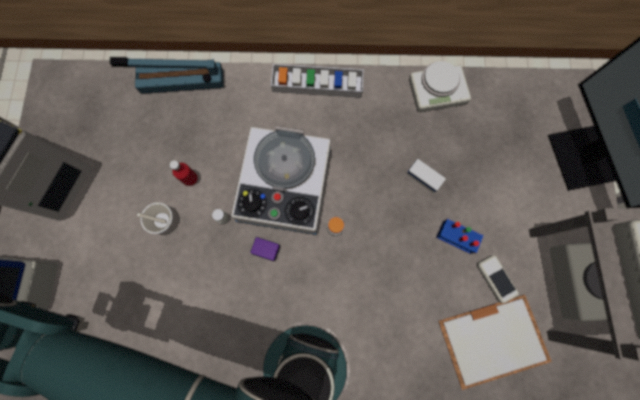

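View pics/scene0.png

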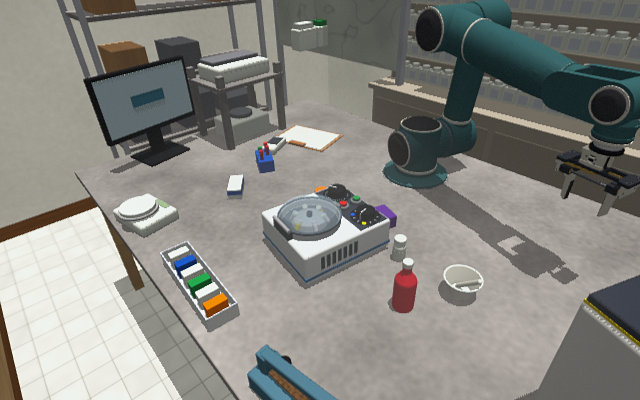

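The top view shows the centrifuge around (282,180), with the speed dial at (250,203), yellow dot near (245,193), blue dot near (263,197), green button near (274,213) and red near (277,197). The pill bottle stands just left of it and the tip box in front.

```bash
cat > h.py <<'E'
import numpy as np, cv2
from scipy.spatial.transform import Rotation as R
from bench import r, viewer
def ray(p,u,v,fish=False):
    x,y=(u-p['cx'])/p['fx'],(v-p['cy'])/p['fy']
    if fish:
        t=np.hypot(x,y); d=np.array([x/t*np.sin(t),y/t*np.sin(t),np.cos(t)]) if t>0 else np.array([0,0,1.])
    else: d=np.array([x,y,1.])
    M=np.asarray(p['rotation']); M=M if M.shape==(3,3) else R.from_euler('xyz',M).as_matrix()
    return np.asarray(p['eye']),M@d
def onz(p,u,v,z,fish=False):
    e,d=ray(p,u,v,fish); return e+d*(z-e[2])/d[2]
HS={'yellow':(22,35),'green':(45,80),'blue':(105,130),'red':(0,6)}
def blobs(im,c,box=None,smin=120,vmin=60,amin=4):
    h=cv2.cvtColor(im,cv2.COLOR_BGR2HSV); lo,hi=HS[c]
    m=cv2.inRange(h,(lo,smin,vmin),(hi,255,255))
    if c=='red': m|=cv2.inRange(h,(174,smin,vmin),(180,255,255))
    if box: k=np.zeros_like(m); x0,y0,x1,y1=box; k[y0:y1,x0:x1]=1; m*=k
    n,l,st,ce=cv2.connectedComponentsWithStats(m)
    return sorted([(int(st[i,4]),*np.round(ce[i],1)) for i in range(1,n) if st[i,4]>=amin],reverse=True)[:4]
E
python3 - <<'E'
from h import *
im=cv2.imread('pics/top0.png'); p=viewer.camera_params('top')
for c,z in(('yellow',.121),('blue',.121),('green',.142),('red',.142)):
    for b in blobs(im,c,(230,180,325,230)): print(c,b,onz(p,b[1],b[2],z))
im2=cv2.imread('pics/scene0.png'); p2=viewer.camera_params('scene')
for c,z in(('yellow',.121),('blue',.121),('green',.142),('red',.142)):
    for b in blobs(im2,c,(300,170,400,235)): print('sc',c,b,onz(p2,b[1],b[2],z))
a=cv2.resize(im[120:240,200:360],(800,600),interpolation=cv2.INTER_CUBIC); cv2.imwrite('pics/c1.png',a)
E
```

```text
yellow (23, np.float64(245.0), np.float64(193.0)) [0.55245928 0.2091626  0.121     ]
blue (31, np.float64(262.4), np.float64(195.7)) [0.54463809 0.15178433 0.121     ]
green (18, np.float64(273.9), np.float64(212.7)) [0.48501865 0.10929714 0.142     ]
red (39, np.float64(276.9), np.float64(196.4)) [0.53836205 0.10211733 0.142     ]
sc yellow (14, np.float64(363.4), np.float64(222.7)) [0.55336646 0.20620388 0.121     ]
sc blue (14, np.float64(352.1), np.float64(213.9)) [0.54526345 0.14913509 0.121     ]
sc green (20, np.float64(355.7), np.float64(197.4)) [0.49090732 0.11184796 0.142     ]
sc red (31, np.float64(342.9), np.float64(202.8)) [0.54379776 0.10531033 0.142     ]
```

View pics/c1.png

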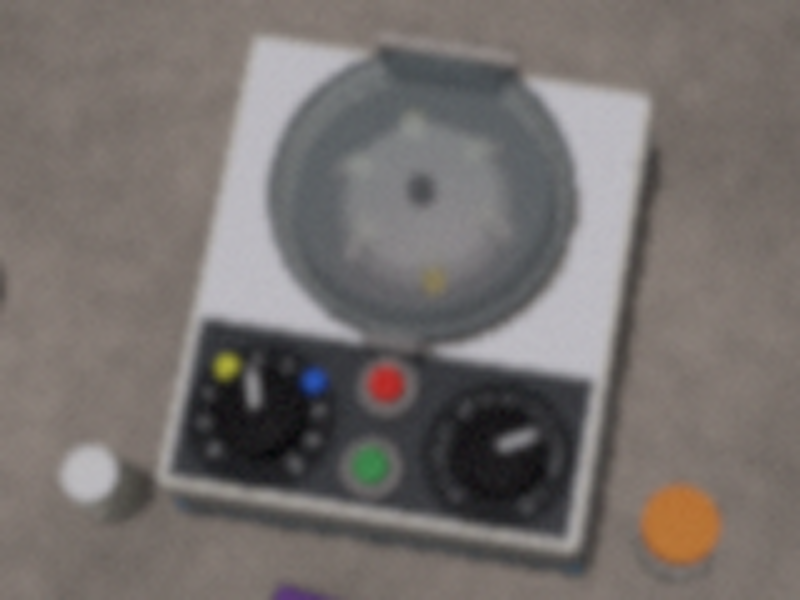

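The crop shows the dial pointer at about (253,385), roughly 15° left of "back". Yellow is 30° further left, at (227,366), so that's one click counterclockwise. From both views the centrifuge yaw is about -7.7°, the dial axis about (0.520, 0.184) and start about (0.487, 0.110). Next I shut the jaw, align the tool and move in front of the dial.

Emit:
carry_out(
  rows=[
    {"delta_pos": [0, 0, 0], "yaw": -0.56, "jaw": 0},
    {"delta_pos": [0, 0, 0], "yaw": -0.56, "jaw": 0},
    {"delta_pos": [-0.75, -0.84, 0], "yaw": 0, "jaw": 0},
    {"delta_pos": [-0.75, -0.84, 0], "yaw": 0, "jaw": 0},
    {"delta_pos": [-0.75, -0.84, 0], "yaw": 0, "jaw": 0},
    {"delta_pos": [-0.75, -0.84, 0], "yaw": 0, "jaw": 0},
    {"delta_pos": [-0.75, -0.84, 0], "yaw": 0, "jaw": 0},
    {"delta_pos": [-0.75, -0.84, 0], "yaw": 0, "jaw": 0},
    {"delta_pos": [-0.75, -0.84, 0], "yaw": 0, "jaw": 0},
    {"delta_pos": [-0.75, -0.84, 0], "yaw": 0, "jaw": 0},
    {"delta_pos": [-0.75, -0.84, 0], "yaw": 0, "jaw": 0},
    {"delta_pos": [-0.75, -0.84, 0], "yaw": 0, "jaw": 0},
  ],
)

```text
time: 1.6
tool_pos: [0.3132, 0.4229, 0.2183]
eef_rot: [-3.141, -0.0, 3.008]
contact_force: [0.4, 1.0, 0.1]
gripper_width: 0.006
gripper_force: 0.0
```

Emit:
carry_out(
  rows=[
    {"delta_pos": [-0.75, -0.84, 0], "yaw": 0, "jaw": 0},
    {"delta_pos": [-0.75, -0.84, 0], "yaw": 0, "jaw": 0},
    {"delta_pos": [-0.75, -0.84, 0], "yaw": 0, "jaw": 0},
    {"delta_pos": [-0.75, -0.84, 0], "yaw": 0, "jaw": 0},
    {"delta_pos": [-0.75, -0.84, 0], "yaw": 0, "jaw": 0},
    {"delta_pos": [-0.75, -0.84, 0], "yaw": 0, "jaw": 0},
    {"delta_pos": [-0.75, -0.84, 0], "yaw": 0, "jaw": 0},
    {"delta_pos": [-0.75, -0.84, 0], "yaw": 0, "jaw": 0},
    {"delta_pos": [-0.75, -0.84, 0], "yaw": 0, "jaw": 0},
    {"delta_pos": [-0.75, -0.84, 0], "yaw": 0, "jaw": 0},
    {"delta_pos": [0, 0, 0], "yaw": 0, "jaw": 0},
    {"delta_pos": [0, 0, 0], "yaw": 0, "jaw": 0},
  ],
)

```text
time: 3.1
tool_pos: [0.4703, 0.1909, 0.2185]
eef_rot: [3.142, -0.0, 3.007]
contact_force: [-0.3, 0.3, 0.1]
gripper_width: 0.004
gripper_force: 0.0
```

```bash
python3 - <<'E'
from h import *
print(r.get_state()); p=viewer.camera_params('wrist'); print(p)
im=viewer.get_image('wrist'); cv2.imwrite('pics/w1.png',im)
for c,z in(('yellow',.121),('blue',.121),('green',.142),('red',.142)):
    for b in blobs(im,c,amin=15): print(c,b,onz(p,b[1],b[2],z,True))
E
```

```text
{'time': 3.1, 'qpos': array([ 3.35169002e-01, -2.54058196e-01,  1.79320987e+00,  2.44277596e-04,
        1.60287327e+00, -1.10138174e+00]), 'qvel': array([ 0.01291648, -0.00425553,  0.00013249,  0.0022893 , -0.00042808,
       -0.00104934]), 'joint_efforts': array([-1.31810714e+00, -4.06577218e+01, -6.23975301e+01, -3.03759368e-02,
        6.42264867e-02, -4.89136192e-02]), 'tool_pos': array([0.47027764, 0.19088343, 0.21845352]), 'eef_rot': array([ 3.14157046e+00, -4.95977610e-04,  3.00735485e+00]), 'contact_force': array([-0.28829402,  0.25158495,  0.14125643]), 'wrist_torque': array([ 0.01613626, -0.00325845,  0.05990178]), 'gripper_force': 0.0, 'gripper_width': 0.004299228574696239}
{'fx': 309.70691628693146, 'fy': 309.70691628693146, 'cx': 322.3485561864055, 'cy': 203.91421152573594, 'eye': array([0.39322091, 0.20108346, 0.38530243]), 'rotation': array([ 2.85884797e+00, -5.21513325e-04,  1.43555623e+00])}
blue (61, np.float64(3.1), np.float64(212.3)) [ 0.41917694 -0.27147278  0.121     ]
green (419, np.float64(232.4), np.float64(239.9)) [0.48517762 0.10915196 0.142     ]
red (1661, np.float64(503.7), np.float64(271.1)) [0.55882309 0.36509699 0.142     ]
```

View pics/w1.png

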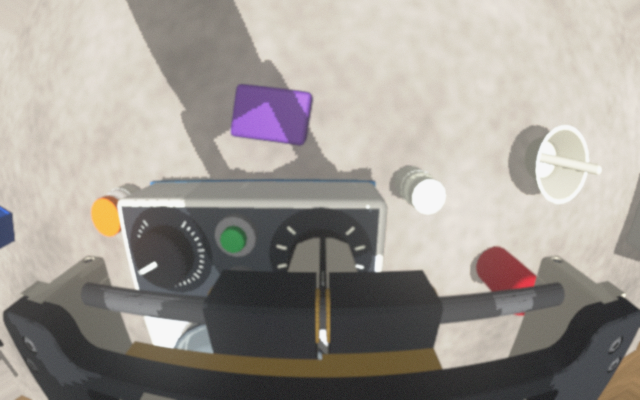

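The wrist view shows the green button at (232,240), which agrees with the earlier estimate. The fingertips at (323,240) sit in front of the speed dial, and the front of the ledge is clear. Next: descend with an 8 mm offset to the left, then approach.

Emit:
carry_out(
  rows=[
    {"delta_pos": [0, 0.32, 0.8], "yaw": 0, "jaw": 0},
    {"delta_pos": [0, 0, 0.9], "yaw": 0, "jaw": 0},
    {"delta_pos": [0, 0, 0.9], "yaw": 0, "jaw": 0},
    {"delta_pos": [0, 0, 0.8], "yaw": 0, "jaw": 0},
    {"delta_pos": [0, 0, 0], "yaw": 0, "jaw": 0},
    {"delta_pos": [-0.12, 0, 0], "yaw": 0, "jaw": 0},
    {"delta_pos": [-0.12, 0, 0], "yaw": 0, "jaw": 0},
    {"delta_pos": [-0.08, 0, 0], "yaw": 0, "jaw": 0},
    {"delta_pos": [0, 0, 0], "yaw": 0, "jaw": 0},
  ],
)

```text
time: 4.28
tool_pos: [0.4798, 0.1974, 0.1339]
eef_rot: [3.141, 0.0, 3.007]
contact_force: [-0.4, 0.1, 0.2]
gripper_width: 0.002
gripper_force: 0.0
```

Emit:
carry_out(
  rows=[
    {"delta_pos": [-0.08, 0, 0], "yaw": 0, "jaw": 0},
    {"delta_pos": [0, 0, 0], "yaw": 0, "jaw": 0},
  ],
)

```text
time: 4.53
tool_pos: [0.4816, 0.1971, 0.1337]
eef_rot: [-3.142, 0.0, 3.007]
contact_force: [0.3, 1.1, 0.0]
gripper_width: 0.002
gripper_force: 0.0
```

Emit:
carry_out(
  rows=[
    {"delta_pos": [-0.04, 0, 0], "yaw": 0, "jaw": 0},
    {"delta_pos": [0, 0, 0], "yaw": 0, "jaw": 0},
  ],
)

```text
time: 4.78
tool_pos: [0.4826, 0.1971, 0.1336]
eef_rot: [3.142, -0.0, 3.008]
contact_force: [0.3, 0.5, -0.2]
gripper_width: 0.005
gripper_force: 0.0
```

Emit:
carry_out(
  rows=[
    {"delta_pos": [-0.04, 0, 0], "yaw": 0, "jaw": 0},
    {"delta_pos": [0, 0, 0], "yaw": 0, "jaw": 0},
  ],
)

```text
time: 5.03
tool_pos: [0.483, 0.197, 0.1336]
eef_rot: [-3.142, -0.001, 3.008]
contact_force: [-5.7, 0.9, 2.3]
gripper_width: 0.004
gripper_force: 2.9
```

Contact at 5.7 N. Next I rub to the right, which turns the dial counterclockwise.

Emit:
carry_out(
  rows=[
    {"delta_pos": [-0.01, -0.06, 0], "yaw": 0, "jaw": 0},
    {"delta_pos": [0, -0.06, 0], "yaw": 0, "jaw": 0},
    {"delta_pos": [0, -0.06, 0], "yaw": 0, "jaw": 0},
  ],
)

```text
time: 5.4
tool_pos: [0.4825, 0.1929, 0.1336]
eef_rot: [3.141, -0.002, 3.008]
contact_force: [-7.9, 2.3, 2.5]
gripper_width: 0.007
gripper_force: 3.9
```

Emit:
carry_out(
  rows=[
    {"delta_pos": [0, -0.06, 0], "yaw": 0, "jaw": 0},
    {"delta_pos": [0, -0.06, 0], "yaw": 0, "jaw": 0},
  ],
)

```text
time: 5.65
tool_pos: [0.4821, 0.1898, 0.1336]
eef_rot: [3.141, -0.002, 3.008]
contact_force: [-7.4, 2.4, 1.9]
gripper_width: 0.005
gripper_force: 3.7
```

```bash
python3 - <<'E'
from h import *
im=viewer.get_image('scene'); im2=viewer.get_image('top')
a=np.hstack([cv2.resize(im[180:240,320:400],(400,300),interpolation=cv2.INTER_CUBIC),cv2.resize(im2[170:230,225:305],(400,300),interpolation=cv2.INTER_CUBIC)]); 
cv2.imwrite('pics/s1.png',a)
E
```

```text
(no output)
```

View pics/s1.png

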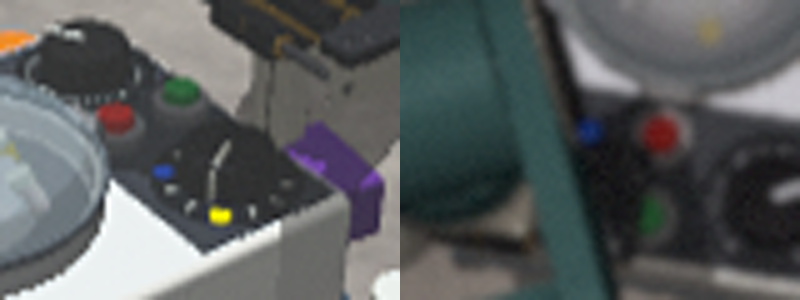

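The crop shows the pointer line running from (228,143) over the cap edge at about (213,165), and the yellow dot at (220,215). I'll turn the pointer pixels into an angle.

```bash
cat >> h.py <<'E'
D=np.array([.519,.184])
def angs(im,p):
    g=im[180:240,320:400].astype(float); 
    for n,q,z in(('capend',None,.148),):
        h=cv2.cvtColor(im,cv2.COLOR_BGR2HSV); m=cv2.inRange(h,(0,0,95),(180,90,255))
        pts=[]
        for v in range(205,222):
            for u in range(352,375):
                if m[v,u]:
                    w=onz(p,u,v,.148)[:2]-D
                    if np.hypot(*w)<.027: pts.append(w)
        pts=np.array(pts); c=pts.mean(0); d=np.linalg.svd(pts-c)[2][0]; d*=np.sign(d@c)
        print(len(pts),'pointer mean',c,'ang of dir',np.degrees(np.arctan2(d[1],d[0]))+7.7,'ang of mean',np.degrees(np.arctan2(c[1],c[0]))+7.7)
E
python3 - <<'E'
from h import *
p=viewer.camera_params('scene'); angs(cv2.imread('pics/scene0.png'),p); im=viewer.get_image('scene'); cv2.imwrite('pics/s2.png',im); angs(im,p)
E
```

```text
17 pointer mean [0.0047548 0.0012272] ang of dir 4.00273428471877 ang of mean 22.172024078814875
9 pointer mean [0.01276639 0.00285223] ang of dir 30.36234842868455 ang of mean 20.294038273071852
```

Emit:
carry_out(
  rows=[
    {"delta_pos": [0, -0.06, 0], "yaw": 0, "jaw": 0},
    {"delta_pos": [0, -0.06, 0], "yaw": 0, "jaw": 0},
  ],
)

```text
time: 6.05
tool_pos: [0.4817, 0.1867, 0.1335]
eef_rot: [3.141, -0.002, 3.008]
contact_force: [-7.1, 1.4, 2.1]
gripper_width: 0.004
gripper_force: 3.6
```

Emit:
carry_out(
  rows=[
    {"delta_pos": [0, -0.06, 0], "yaw": 0, "jaw": 0},
    {"delta_pos": [0, -0.06, 0], "yaw": 0, "jaw": 0},
  ],
)

```text
time: 6.3
tool_pos: [0.4812, 0.1837, 0.1335]
eef_rot: [3.142, -0.002, 3.008]
contact_force: [-6.9, 2.3, 2.6]
gripper_width: 0.003
gripper_force: 4.0
```

Emit:
carry_out(
  rows=[
    {"delta_pos": [0.2, 0, 0], "yaw": 0, "jaw": 0},
    {"delta_pos": [0.2, 0, 0], "yaw": 0, "jaw": 0},
    {"delta_pos": [0, 0, 0], "yaw": 0, "jaw": 0},
  ],
)

```text
time: 6.68
tool_pos: [0.4718, 0.1849, 0.1338]
eef_rot: [3.142, 0.0, 3.008]
contact_force: [-0.0, 0.2, 0.3]
gripper_width: 0.006
gripper_force: 0.0
```

```bash
python3 - <<'E'
from h import *
p=viewer.camera_params('scene'); im=viewer.get_image('scene'); cv2.imwrite('pics/s3.png',im); angs(im,p)
f=lambda i:cv2.resize(i[190:235,335:390],(400,327),interpolation=cv2.INTER_CUBIC)
cv2.imwrite('pics/s3c.png',np.hstack([f(cv2.imread('pics/scene0.png')),f(im)]))
E
```

```text
9 pointer mean [0.01303196 0.0059255 ] ang of dir 45.052994715909776 ang of mean 32.15082735885432
```

View pics/s3c.png

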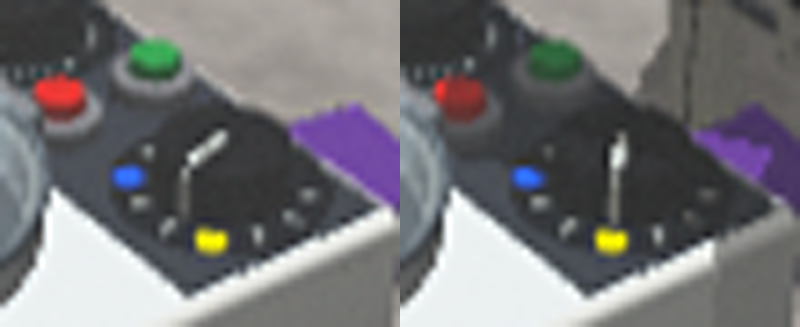

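The right half shows the pointer at x≈612, in line with the yellow dot at (612,240). The finger is off and the measured angle is 45°, so it has clicked in. Next: rise, move over the start button and come down to just above it.

Emit:
carry_out(
  rows=[
    {"delta_pos": [0, 0, -0.8], "yaw": 0, "jaw": 0},
    {"delta_pos": [0, 0, -0.8], "yaw": 0, "jaw": 0},
    {"delta_pos": [-0.24, -0.72, 0], "yaw": 0, "jaw": 0},
    {"delta_pos": [-0.24, -0.73, 0], "yaw": 0, "jaw": 0},
    {"delta_pos": [-0.24, -0.72, 0], "yaw": 0, "jaw": 0},
    {"delta_pos": [-0.25, -0.73, 0], "yaw": 0, "jaw": 0},
    {"delta_pos": [0, 0, 0], "yaw": 0, "jaw": 0},
    {"delta_pos": [0, 0, 0.5], "yaw": 0, "jaw": 0},
    {"delta_pos": [0, 0, 0.5], "yaw": 0, "jaw": 0},
    {"delta_pos": [0, 0, 0], "yaw": 0, "jaw": 0},
  ],
)

```text
time: 7.98
tool_pos: [0.4857, 0.11, 0.147]
eef_rot: [-3.141, -0.002, 3.008]
contact_force: [0.1, 0.9, 1.0]
gripper_width: 0.004
gripper_force: 0.0
```

```bash
python3 - <<'E'
from h import *
a=viewer.get_image('wrist'); b=viewer.get_image('scene')
cv2.imwrite('pics/w2.png',np.hstack([cv2.resize(a[170:270,255:388],(400,300)),cv2.resize(b[175:235,320:400],(400,300),interpolation=cv2.INTER_CUBIC)]))
E
```

```text
(no output)
```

View pics/w2.png

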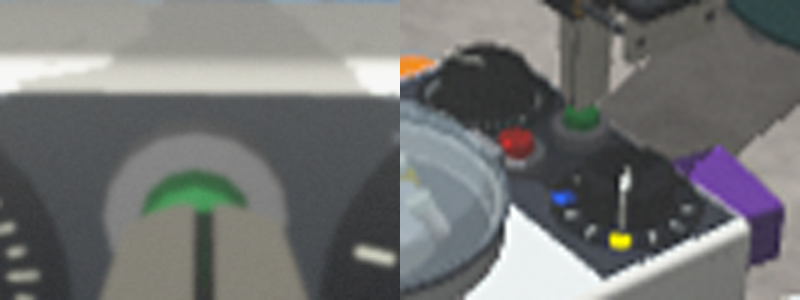

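The left half shows the fingertips centred over the green button at (195,200). The right half shows the pointer still at yellow. Now I press in small steps.

Emit:
carry_out(
  rows=[
    {"delta_pos": [0, 0, 0.1], "yaw": 0, "jaw": 0},
    {"delta_pos": [0, 0, 0.1], "yaw": 0, "jaw": 0},
    {"delta_pos": [0, 0, 0.08], "yaw": 0, "jaw": 0},
    {"delta_pos": [0, 0, 0], "yaw": 0, "jaw": 0},
  ],
)

```text
time: 8.57
tool_pos: [0.4864, 0.1098, 0.1417]
eef_rot: [3.142, 0.0, 3.008]
contact_force: [-1.2, 0.2, 2.3]
gripper_width: 0.004
gripper_force: 0.8
```

Emit:
carry_out(
  rows=[
    {"delta_pos": [0, 0, 0.08], "yaw": 0, "jaw": 0},
    {"delta_pos": [0, 0, 0.06], "yaw": 0, "jaw": 0},
    {"delta_pos": [0, 0, 0], "yaw": 0, "jaw": 0},
  ],
)

```text
time: 8.95
tool_pos: [0.4865, 0.1098, 0.1382]
eef_rot: [3.142, 0.0, 3.008]
contact_force: [-1.5, -0.0, 3.7]
gripper_width: 0.004
gripper_force: 1.8
```

Emit:
carry_out(
  rows=[
    {"delta_pos": [0, 0, 0.06], "yaw": 0, "jaw": 0},
    {"delta_pos": [0, 0, 0.04], "yaw": 0, "jaw": 0},
    {"delta_pos": [0, 0, 0], "yaw": 0, "jaw": 0},
  ],
)

```text
time: 9.32
tool_pos: [0.4865, 0.1098, 0.1362]
eef_rot: [3.141, 0.0, 3.008]
contact_force: [-3.3, -0.4, 8.7]
gripper_width: 0.007
gripper_force: 4.5
```

Emit:
carry_out(
  rows=[
    {"delta_pos": [0, 0, 0.03], "yaw": 0, "jaw": 0},
    {"delta_pos": [0, 0, 0], "yaw": 0, "jaw": 0},
  ],
)

```text
time: 9.57
tool_pos: [0.4866, 0.1098, 0.136]
eef_rot: [3.141, 0.001, 3.008]
contact_force: [-5.4, -0.5, 15.4]
gripper_width: 0.003
gripper_force: 7.6
```

It's bottomed out: z has stopped at 0.136 and the force is above the spring's 5 N. Lifting off.

Emit:
carry_out(
  rows=[
    {"delta_pos": [0, 0, -0.2], "yaw": 0, "jaw": 0},
    {"delta_pos": [0, 0, -0.4], "yaw": 0, "jaw": 0},
    {"delta_pos": [0, 0, -0.8], "yaw": 0, "jaw": 0},
    {"delta_pos": [0, 0, -0.8], "yaw": 0, "jaw": 0},
    {"delta_pos": [0, 0, -0.8], "yaw": 0, "jaw": 0},
    {"delta_pos": [0, 0, 0], "yaw": 0, "jaw": 0},
    {"delta_pos": [0, 0, 0], "yaw": 0, "jaw": 0},
  ],
)

```text
time: 10.45
tool_pos: [0.4863, 0.1098, 0.2094]
eef_rot: [-3.141, -0.0, 3.008]
contact_force: [-0.4, 0.4, -0.4]
gripper_width: 0.007
gripper_force: 0.0
```

```bash
python3 - <<'E'
from h import *
b=viewer.get_image('scene'); angs(b,viewer.camera_params('scene'))
cv2.imwrite('pics/end.png',cv2.resize(b[165:245,310:410],(750,600),interpolation=cv2.INTER_CUBIC))
E
```

```text
9 pointer mean [0.01303196 0.0059255 ] ang of dir 45.052994715909776 ang of mean 32.15082735885432
```

View pics/end.png

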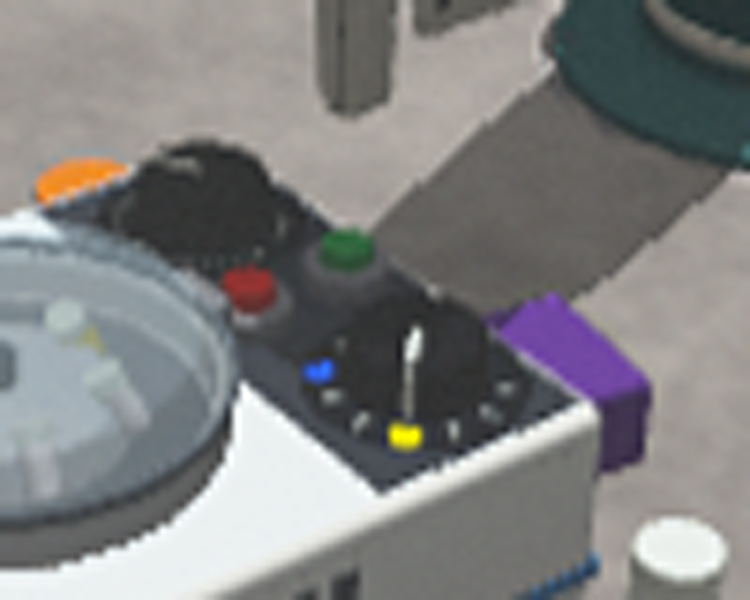

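The pointer at (408,345–420) points at the yellow dot (405,436), the green button is up at (347,248), and the gripper is clear.

```bash
python3 -c "
from bench import hand_in; print(hand_in())"
```

```text
the job is handed in; nothing more can be done
None
```

The speed dial was rubbed one click counterclockwise and sits at the yellow dot; the start button was then pressed right down (15 N at most) and came back up, nothing else on the bench was touched, and the job was handed in at about 10.5 s.

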